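# Refit the dial cover and start knob of the parts washer and hold the knob pressed

### The job

Put the yellow dial cover back over the brass shaft of the blue parts-washer control box, so that it sits flat on the deck on its two pegs; then turn the black knob so that its white pointer is on the same side as the shaft's flat and push it fully home on the shaft. Finish by pushing the knob well down against the spring under the shaft and keep it pressed there with the gripper: the program ends while still pressing. Leave the oil bottle, jar, small tin and tyre lever round the box where they are.

Things in the scene. Friction and masses are not known exactly. Their poses are not given: they have to be found in the camera images.
- control_box: Blue control box fixed to the bench, 130 (x) x 150 (y) x 45 mm high; origin at the centre of its underside on the bench, z up. Two steel pegs, 10 mm thick and 14 mm tall with tapered tips, stand on its grey top deck at x = 0, y = +42 and -42 mm of its frame; the brass shaft stands in the middle between them.
- deck_centre (a point): Centre of the control box's top deck (45 mm above the bench), axes as the control box. The 12.5 mm radius, 6 mm high steel bush of the shaft stands here.
- spindle_tip (a point): Centre of the top face of the brass D-shaft, 49 mm above the deck while not pressed; axes turn with the shaft, z up. Radius 11 mm; flat on the -x side, 4.5 mm from the axis; the top 3 mm of the round side taper by 1.2 mm. The flat's direction differs from the box's by up to 0.4 rad; the shaft turns only very stiffly (0.8 N m), so match the knob to it.
- spindle (a joint): How far the sprung shaft is pushed down, m: 0 released to 0.006 at its stop. The spring takes 4 N to start and 10 N at the stop, and pushes the shaft back up when let go.
- dial_cover: Yellow plastic dial cover, 60 (x) x 116 (y) x 20 mm high, 0.12 kg, lying flat right way up; origin at the centre of its underside, z up. Through holes: 30 mm in the middle (over the shaft) and 13 mm at y = +42 and -42 mm (over the pegs). It is the same either way round (half turn about z). Grip it across its 60 mm width at the middle of the long sides.
- knob: Black knob, 0.06 kg, standing upright, bore down; origin at the centre of its underside, z up. Round skirt 46 mm across, 24 mm high; on it a wing grip 14 mm thick (y), 42 mm long (x), from 24 to 46 mm height. A white pointer line on wing and skirt marks its -x side.
- knob_bore (a point): End of the knob's D-shaped bore, 20 mm above its underside; axes as the knob. The bore opens below, is 24 mm across, its flat on the -x side (under the pointer) 5.6 mm from the axis. It slips on with 1 mm of play all round when turned to within 0.1 rad of the shaft, x axis along x axis, not reversed. Home, this point touches point spindle_tip, and the underside is 9 mm above the seated cover.
- oil_bottle: Cream squeeze bottle with black nozzle, 47 mm across, 137 mm tall, bystander behind the control box; origin at the centre of its underside.
- jar_spacers: Clear jar with white lid, 48 mm across, 82 mm tall, bystander behind the control box; origin at the centre of its underside.
- tyre_lever: Blue nylon tyre lever, 18 x 117 x 8 mm, lying near the bench's front edge, long along its y, bystander; origin at the centre of its underside.
- lid_tin: Small round tin with white rim and dark lid, 57 mm across, 24 mm high, bystander; origin at the centre of its underside.
Mind the look-alikes: they are no part of the job. Several things look just like the dial_cover: the one meant starts nearest to the robot's base.

How it is judged:
By the outcome, as a careful person would: the job done as asked, in the order asked, and still so for the second after the job is handed in, while the arm keeps its last pose, push and grip.
It also fails if it takes over 66 s, if anything falls off the work surface, if the arm or the gripper's body presses on something with over 40 N, if the wrist force passes 120 N, or if a joint passes its speed limit or range.

### The arm

A 6-joint arm with a two-finger parallel gripper is mounted at the origin on a cart in front of the work surface, level with it; the furniture and walls round the work are solid. World frame = base frame: x ahead of the robot, y to its left, z up, the work surface at z = 0. Lengths are in m, angles in rad, forces in N, time in s.
With the tool pointing down it reaches from about 0.35 to 0.775 m from the base axis. Payload 5.5 kg.
Tool frame: the origin (TCP) lies on the centre line of the jaws, within the pads' length; the fingertips stand 11 mm ahead of it and the grasp point (between the pads) lies 8 mm behind it; z points along the fingers, y is the line along which they close (so a half turn about z gives the same grasp; the last joint's range is limited). The gripper opens to 85 mm and grips with 20 to 120 N. Pads are 22 mm wide; open, the fingers measure 114 mm over their backs; the gripper's body (76 mm by 85 mm) begins 54 mm behind the grasp point. The pads swing forward as they close: fully open they stand 13 mm farther back than shut.
Start: joints at [1.001, 0.313, 0.046, 1.304, 0, 1.431], TCP at [0.24, 0.523, 0.242] pointing down, gripper open.
Joint ranges: [-2.76, 2.76], [-0.86, 1.69], [-1.03, 1.26], [-2.2, 2.34], [-1.47, 1.5], [-3.14, 3.14]. Speed limits (rad/s): [2.57, 2.57, 3.14, 3.14, 3.14, 3.14].

### API

Orientations are given as a unit quaternion [w, x, y, z].
In Python, from workcell import get_state, eyes, env gives the robot as it stands.
- The arm moves only by the shell command python3 -m inch 'ROWS' [OPENING] [FORCE]. ROWS is JSON, one flat list of numbers, 4 for each row, row after row: the shift along the tool's x, y, z in cm, then the turn about the tool's z in rad. A call has exactly 5 rows; each row shifts and turns the commanded pose from where the row before left it, along the tool's axes as they then stand; what a row does not reach is not made up. A row lasts 1/12 s, in which the tool goes at most 41.7 mm and 7.16 degrees, less where a joint would pass 70% of its speed; a pose out of reach is approached as far as the arm can. A call is refused whole if a number of a shift passes 4.17 or a number of a turn 0.125, either way. A call with a gripper value outside its range is refused whole. OPENING is the opening, from -1 (shut) to 1 (fully open), set as the call begins (- or left out, the last holds). The fingers move at their own pace and stop on an object; FORCE is the grip in N (left out, the last holds). Time passes only in rows, so rows that do not move let the fingers close, or fill a call up. It gives the time, the measured TCP pose, the force, the opening and the grip force at its end, in the units of the state.
- get_state(): the state, without advancing time (a new reading comes with each control period).
- eyes.read_camera(name): name is "scene" or "top" or "wrist"; returns the picture (420x560x3 uint8, red, green, blue); there is no depth.
- eyes.camera_info(name): a dict with "fovy" (degrees; the focal length in pixels is half the picture's height over the tangent of half this angle, whatever the lens; pixels are square), "cx", "cy" (the principal point, pixels), "xyz" and "orientation" of the camera in the world. Camera axes: x right, y down, z forward; pixel columns grow to the right and rows downward; lengths in m; the calibration is good to about 2 mm. A picture is of the moment at which its call begins: read the wrist's pose just before it. camera_info takes no time and is no camera call; for the wrist camera it gives the pose at the moment of the call.
- env.hand_in(): hands the job in; it is judged then, once.
The state is a dict: "clock": time; "joint_pos": joint angles; "qvel": joint speeds; "tau": joint torques, N m; "tcp_pos": TCP position; "orientation": TCP orientation; "wrist_force": force on the tool from outside, world axes, zero at the start; "ft_torque": the same for the moment, N m; "finger_gap": finger opening in m; "grip_force": force on a finger pad.
Only numpy, scipy, OpenCV 4.12 (cv2) and the standard library are available. Lean on these libraries where they do the work, as an engineer would, in place of code of your own. Each camera call takes 0.05 s, during which the arm holds its last target. There are 200 camera calls.

## Working session

There is one attempt and no reset: what is moved stays moved. The work goes in short steps, Python scripts to look and compute and a shell command to move; the robot and the scene stay as the last step left them, time stands still between calls to the robot, and variables do not carry over. Pictures are saved under pics/ and viewed, at most 10 in all, crops included, and the job is handed in when it is done.

```bash
mkdir -p pics; ls; python3 - <<'E'
from workcell import get_state, eyes, env
import cv2
for n in("scene","top"):
    im=eyes.read_camera(n); cv2.imwrite(f"pics/{n}0.png",im[:,:,::-1]); print(n,eyes.camera_info(n))
s=get_state(); print(s)
E
```

```text
pics
scene {'fovy': 52.42451070964838, 'cx': 280.03116461845224, 'cy': 203.33310840692664, 'xyz': array([ 0.16766159, -0.488257  ,  0.91544307]), 'orientation': array([-0.35333156,  0.89966572, -0.23669187,  0.09866794])}
top {'fovy': 49.90361472743449, 'cx': 282.4127855747232, 'cy': 211.88501885445743, 'xyz': array([0.48946215, 0.17901972, 1.28193906]), 'orientation': array([ 0.02550856, -0.70666488,  0.70674006, -0.02219327])}
{'clock': 0.1, 'joint_pos': array([1.00140845e+00, 3.13923804e-01, 4.50924441e-02, 1.30361472e+00,
       4.11901116e-06, 1.43124281e+00]), 'qvel': array([ 0.00110441, -0.00127261,  0.00307512,  0.00117756, -0.00250195,
        0.00225275]), 'tau': array([ 2.35859923e-03, -4.81724703e+01,  2.99244386e+01,  1.27340911e-02,
       -1.74376532e-04,  2.63107211e-05]), 'tcp_pos': array([0.2393561 , 0.52232551, 0.24149883]), 'orientation': array([-2.88240456e-04,  2.13266442e-01,  9.76993728e-01, -7.72877451e-04]), 'wrist_force': array([-0.27614112,  0.41830866, -0.56517271]), 'ft_torque': array([-0.03584494, -0.02524802, -0.03920982]), 'grip_force': 0.0, 'finger_gap': 0.08531036489184082}
```

View pics/scene0.png

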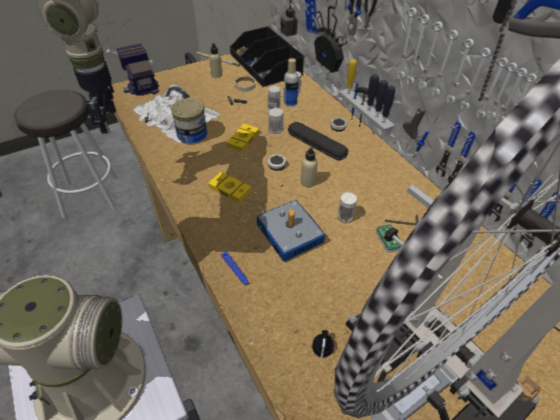

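View pics/top0.png

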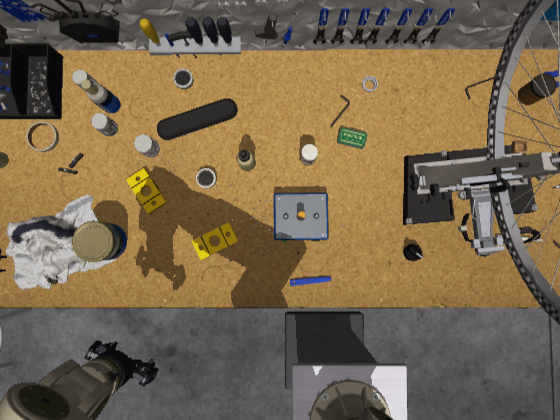

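The scene image shows the near cover at (230,186), the box at (291,228) and the knob at (323,344). The top image shows them at (215,241), (301,215) and (412,251). The other yellow cover, at (145,190) in the top image, is farther from the base.

```bash
cat > h.py <<'E'
import numpy as np, cv2
from scipy.spatial.transform import Rotation as R
from workcell import get_state, eyes, env
def rot(q): return R.from_quat([q[1],q[2],q[3],q[0]]).as_matrix()
def cam(n):
    i=eyes.camera_info(n); return dict(f=210/np.tan(np.radians(i['fovy'])/2),c=np.array([i['cx'],i['cy']]),p=np.array(i['xyz']),R=rot(i['orientation']))
def shot(n):
    c=cam(n); return eyes.read_camera(n)[:,:,::-1].copy(),c
def back(c,uv,z):
    d=c['R']@np.r_[(np.array(uv)-c['c'])/c['f'],1]; return c['p']+d*(z-c['p'][2])/d[2]
def proj(c,P):
    q=c['R'].T@(np.array(P)-c['p']); return c['f']*q[:2]/q[2]+c['c']
def blob(m):
    n,l,s,ce=cv2.connectedComponentsWithStats(m.astype(np.uint8))
    return [(s[i],ce[i],l==i) for i in np.argsort(-s[1:,4])+1][:4] if n>1 else []
def tool():
    s=get_state(); return s['tcp_pos'],rot(s['orientation']),s
def go(x,y,z,yaw=None):
    """shift in tool axes (cm) and turn to reach TCP x,y,z with tool y-axis along world angle yaw (mod pi)"""
    p,M,s=tool(); d=M.T@(np.array([x,y,z])-p)*100
    t=None
    if yaw is not None:
        a=np.arctan2(M[1,1],M[0,1]); t=-((yaw-a+np.pi/2)%np.pi-np.pi/2)
    print('shift cm',d.round(2),'turn(tool z)',t,'alt',None if t is None else t-np.sign(t)*np.pi,'q6',s['joint_pos'][5])
E
python3 - <<'E'
from h import *
im,c=shot('top')
h=cv2.cvtColor(im,cv2.COLOR_BGR2HSV)
for s,ce,m in blob((abs(h[:,:,0].astype(int)-27)<5)&(h[:,:,1]>200)&(h[:,:,2]>90)):
    if s[4]>100:
        print(s,ce,back(c,ce,.02)); 
        b=cv2.boxPoints(cv2.minAreaRect(np.argwhere(m)[:,::-1].astype(np.float32))); print([back(c,q,.02)[:2].round(4) for q in b])
cr=[cv2.resize(im[y-35:y+35,x-35:x+35],(390,390),interpolation=cv2.INTER_CUBIC) for x,y in((301,215),(412,251))]
cv2.imwrite('pics/c1.png',np.hstack(cr))
for n,uv,z in(('shaft',(301,214),.094),('boxc',(301,215.5),.045),('knob',(412,251),.03)): print(n,back(c,uv,z))
E
```

```text
[126 168  40  46 750] [145.37466667 190.09866667] [0.63632395 0.57079542 0.02      ]
[array([0.6671, 0.6282]), array([0.7012, 0.577 ]), array([0.6041, 0.5122]), array([0.5703, 0.5632])]
[192 223  46  37 723] [214.50899032 240.74827109] [0.49401104 0.37454872 0.02      ]
[array([0.4944, 0.4408]), array([0.547 , 0.3362]), array([0.4933, 0.3089]), array([0.4411, 0.4133])]
[140  20  14  18 117] [146.57264957  28.34188034] [1.10571961 0.5769806  0.02      ]
[array([1.1267, 0.5995]), array([1.1344, 0.5733]), array([1.0818, 0.5576]), array([1.0741, 0.5838])]
shaft [0.56413689 0.13558442 0.094     ]
boxc [0.56309167 0.13380405 0.045     ]
knob [ 0.46575362 -0.17281539  0.03      ]
```

View pics/c1.png

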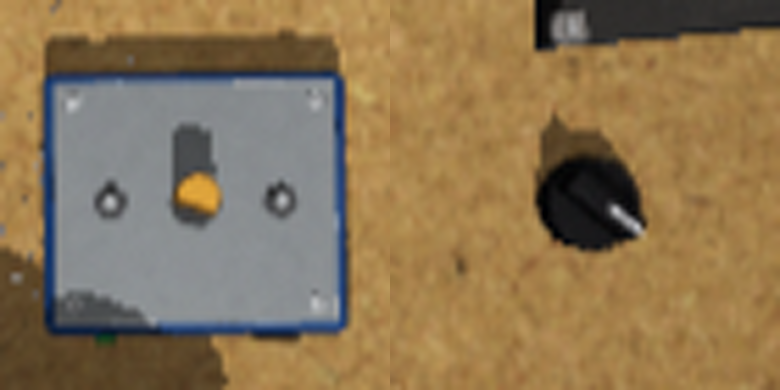

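The box is square to the world. The shaft's flat faces the robot, slightly towards +y (edge from (178,207) to (215,214) in the crop), and the knob's pointer aims right and down, with its tip at (640,232). I'll move over the cover.

```bash
python3 -c "
from h import *
go(.494,.375,.14,.467)"
```

```text
shift cm [-29.29  -2.78  10.16] turn(tool z) 0.6740155370567065 alt -2.4675771165330866 q6 1.4311881445204497
```

```bash
python3 -m inch '[-3.66,-0.35,1.27,0,-3.66,-0.35,1.27,0,-3.66,-0.35,1.27,0,-3.66,-0.35,1.27,0,-3.66,-0.35,1.27,0]' 1 40
python3 -m inch '[-3.66,-0.35,1.27,0,-3.66,-0.35,1.27,0,-3.66,-0.35,1.27,0,0,0,0,0.11,0,0,0,0.11]'
python3 -m inch '[0,0,0,0.11,0,0,0,0.11,0,0,0,0.11,0,0,0,0.12,0,0,0,0]'
python3 - <<'E'
from h import *
go(.494,.375,.14,.467)
im,c=shot('wrist')
cv2.imwrite('pics/w1.png',im)
h=cv2.cvtColor(im,cv2.COLOR_BGR2HSV)
for s,ce,m in blob((abs(h[:,:,0].astype(int)-27)<5)&(h[:,:,1]>200)&(h[:,:,2]>60)):
    if s[4]>1000:
        print(s,ce,back(c,ce,.02)); 
        b=cv2.boxPoints(cv2.minAreaRect(np.argwhere(m)[:,::-1].astype(np.float32))); print([back(c,q,.02)[:2].round(4) for q in b])
E
```

```text
clock: 0.57
tcp_pos: [0.3997, 0.4295, 0.178]
orientation: [-0.0, 0.213, 0.977, -0.0]
wrist_force: [-0.2, 0.8, 0.5]
finger_gap: 0.0851
grip_force: 0.0
clock: 0.98
tcp_pos: [0.4955, 0.373, 0.1387]
orientation: [-0.001, 0.324, 0.946, -0.001]
wrist_force: [-1.0, 0.2, -0.3]
finger_gap: 0.0854
grip_force: 0.0
clock: 1.4
tcp_pos: [0.4939, 0.3751, 0.1403]
orientation: [-0.0, 0.524, 0.852, -0.0]
wrist_force: [1.1, -0.3, 0.1]
finger_gap: 0.0853
grip_force: 0.0
shift cm [-0.01  0.    0.03] turn(tool z) 0.000884273484394793 alt -3.1407083801053983 q6 1.6229989886850444
[ 469   27   62   90 4482] [498.8449353   71.86635431] [0.59417606 0.54500536 0.02      ]
[array([0.5919, 0.5091]), array([0.5578, 0.5642]), array([0.5951, 0.5789]), array([0.633 , 0.5248])]
[ 247  173   71   61 3516] [281.6532992  202.95506257] [0.49500916 0.37743474 0.02      ]
[array([0.4788, 0.3384]), array([0.4567, 0.3884]), array([0.51  , 0.4142]), array([0.5358, 0.3659])]
[ 245  134   75   38 2547] [282.29799764 152.33961523] [0.47554967 0.41675879 0.02      ]
[array([0.4547, 0.3887]), array([0.442 , 0.4163]), array([0.4953, 0.4433]), array([0.5101, 0.4168])]
[ 523   23   37   89 2253] [542.08166889  69.69107856] [0.62230014 0.56095293 0.02      ]
[array([0.5883, 0.5783]), array([0.6115, 0.5901]), array([0.6551, 0.5442]), array([0.6299, 0.5314])]
```

View pics/w1.png

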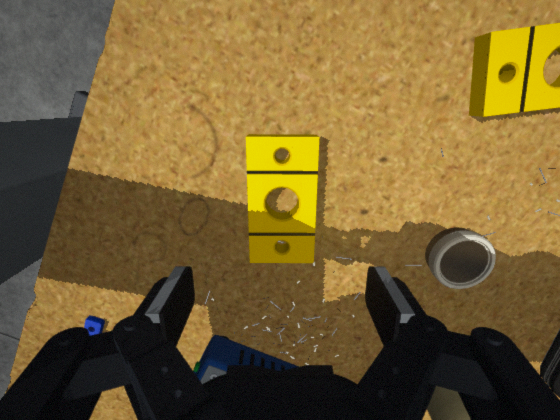

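The wrist view shows the cover with its central hole at (282,203), peg holes at (282,155) and (282,247), and left and right edges near columns 248 and 317. The fingers straddle it well.

```bash
python3 - <<'E'
from h import *
c=cam('wrist')
a,b,m=[back(c,u,.02) for u in((282,155),(282,247),(282,203))]
print(a,b,m,np.linalg.norm(a-b)); d=a-b; yaw=np.arctan2(-d[0],d[1]); print('yaw',yaw)
for e in((246,135),(320,135),(314,264),(249,264)): print(back(c,e,.02))
q=(a+b)/2
go(q[0],q[1],.012,yaw)
E
```

```text
[0.47614042 0.41465045 0.02      ] [0.51481868 0.33987551 0.02      ] [0.49531655 0.37757811 0.02      ] 0.08418609918840857
yaw 0.47736201929312555
[0.44284306 0.4156961  0.02      ]
[0.49603154 0.44302939 0.02      ]
[0.54950836 0.3379086  0.02      ]
[0.49547927 0.31012074 0.02      ]
shift cm [ 0.12  0.24 12.83] turn(tool z) -0.004007824367730617 alt 3.1375848292220625 q6 1.6176375352471648
```

```bash
python3 -m inch '[0.1,0.22,3.2,0,0,0,3.2,0,0,0,3.2,0,0,0,2.2,0,0,0,1.0,0]' 1 40
python3 -m inch '[0,0,0,0,0,0,0,0,0,0,0,0,0,0,0,0,0,0,0,0]' -1 40
python3 -m inch '[0,0,0,0,0,0,0,0,0,0,0,0,0,0,0,0,0,0,0,0]'
```

```text
clock: 1.87
tcp_pos: [0.4932, 0.3758, 0.0089]
orientation: [-0.001, 0.521, 0.853, -0.003]
wrist_force: [-0.2, -0.4, 0.3]
finger_gap: 0.0855
grip_force: 0.0
clock: 2.28
tcp_pos: [0.4967, 0.3778, 0.0143]
orientation: [0.001, 0.522, 0.853, 0.001]
wrist_force: [0.1, 0.5, -1.6]
finger_gap: 0.0587
grip_force: 45.3
clock: 2.7
tcp_pos: [0.4964, 0.3776, 0.014]
orientation: [0.0, 0.523, 0.853, 0.001]
wrist_force: [-1.4, -0.2, 6.2]
finger_gap: 0.0591
grip_force: 46.2
```

```bash
python3 -m inch '[0,0,-3.2,0,0,0,-3.2,0,0,0,-3.2,0,0,0,-3.2,0,0,0,-1.5,0]'
python3 -m inch '[0,0,0,0.12,0,0,0,0.12,0,0,0,0.12,0,0,0,0.1,0,0,0,0]'
python3 -c "
from h import *
go(.563,.03,.16,.005)"
```

```text
clock: 3.12
tcp_pos: [0.4969, 0.378, 0.1601]
orientation: [0.001, 0.523, 0.853, 0.002]
wrist_force: [0.6, 1.1, -1.0]
finger_gap: 0.059
grip_force: 45.4
clock: 3.53
tcp_pos: [0.4953, 0.377, 0.1553]
orientation: [-0.0, 0.704, 0.71, -0.0]
wrist_force: [-0.4, 0.6, -1.6]
finger_gap: 0.0588
grip_force: 45.3
shift cm [-34.76   6.47  -0.46] turn(tool z) 0.0036154309097957693 alt -3.1379772226799973 q6 2.083856624246535
```

```bash
python3 -m inch '[-3.5,0.65,-0.1,0,-3.5,0.65,-0.1,0,-3.5,0.65,-0.1,0,-3.5,0.65,-0.1,0,-3.5,0.65,-0.1,0]'
python3 -m inch '[-3.5,0.65,0,0,-3.5,0.65,0,0,-3.5,0.65,0,0,-3.5,0.65,0,0,-3.3,0.62,0,0]'
python3 -m inch '[0,0,0,0,0,0,0,0,0,0,0,0,0,0,0,0,0,0,0,0]'
python3 - <<'E'
from h import *
im,c=shot('wrist')
np.save('w2.npy',[c],allow_pickle=True)
cv2.imwrite('pics/w2.png',im)
for P in((.564,.1345,.094),(.564,.1765,.059),(.564,.0925,.059)): print(proj(c,P))
E
```

```text
clock: 3.95
tcp_pos: [0.5298, 0.2011, 0.1605]
orientation: [-0.0, 0.702, 0.712, -0.0]
wrist_force: [0.7, 0.7, -1.9]
finger_gap: 0.0589
grip_force: 45.4
clock: 4.37
tcp_pos: [0.564, 0.028, 0.1605]
orientation: [-0.0, 0.702, 0.712, -0.0]
wrist_force: [0.5, 0.7, -1.8]
finger_gap: 0.0591
grip_force: 45.4
clock: 4.78
tcp_pos: [0.5638, 0.0312, 0.1606]
orientation: [-0.0, 0.702, 0.712, -0.0]
wrist_force: [0.3, 0.4, -2.0]
finger_gap: 0.0586
grip_force: 45.3
[282.60222584  68.75799303]
[283.27376622   4.51444737]
[281.13243799 135.05761902]
```

View pics/w2.png

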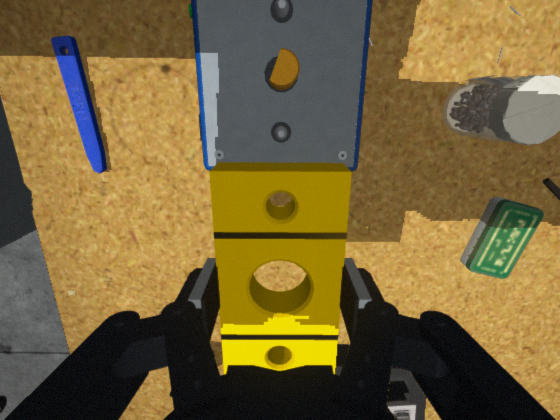

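The box is straight ahead: pegs at (282,9) and (281,131), shaft top at (283,69) with its flat on the left side. The cover's holes are at (281,206), (280,288) and (280,355). I'll enlarge this to read it precisely.

```bash
python3 - <<'E'
import cv2,numpy as np
im=cv2.imread('pics/w2.png')
a=cv2.resize(im[0:150,235:335],None,fx=4,fy=4,interpolation=cv2.INTER_CUBIC)
b=cv2.resize(im[180:330,235:335],None,fx=4,fy=4,interpolation=cv2.INTER_CUBIC)
o=np.hstack([a,b])
o=cv2.convertScaleAbs(o,alpha=1.5,beta=20)
cv2.imwrite('pics/w2c.png',o)
E
```

```text
(no output)
```

View pics/w2c.png

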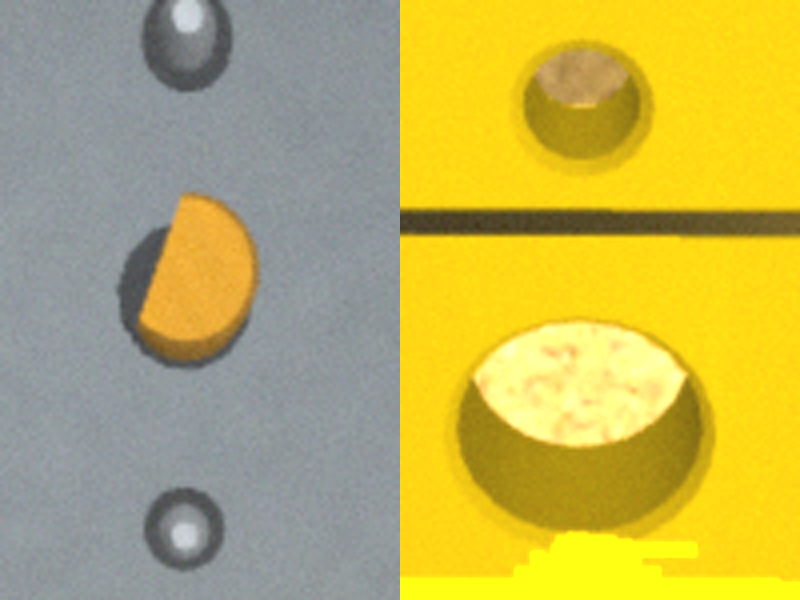

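```bash
python3 - <<'E'
from h import *
c=np.load('w2.npy',allow_pickle=True)[0]
p1,p2=back(c,(282,3.75),.059),back(c,(281,133.75),.059)
print('pegs',p1,p2,np.linalg.norm(p1-p2),'mid',(p1+p2)/2,'yaw',np.arctan2(-(p1-p2)[0],(p1-p2)[1]))
a,b=back(c,(280,48.75),.094),back(c,(270,80.5),.094)
d=(a-b); yaw=np.arctan2(-d[0],d[1]); print('shaft yaw',yaw,np.linalg.norm(d)); m=(a+b)/2
print('centre from flat',m+.0045*np.array([np.cos(yaw),np.sin(yaw),0]))
r=back(c,(235+258/4,270/4),.094);print('round edge',r)
zt=get_state()['tcp_pos'][2]+.006
h1,h0=back(c,(280.5,204.75),zt-.001),back(c,(280,286.25),zt-.001)
print('cover',h1,h0,np.linalg.norm(h1-h0),'yaw',np.arctan2(-(h1-h0)[0],(h1-h0)[1]))
p,M,s=tool(); print(p, np.arctan2(M[1,1],M[0,1]))
E
```

```text
pegs [0.56315468 0.17691978 0.059     ] [0.5638851 0.0934536 0.059    ] 0.08346937877379296 mid [0.56351989 0.13518669 0.059     ] yaw 0.00875081641670787
shaft yaw -0.3221884714130429 0.01812059180381793
centre from flat [0.56368963 0.13510886 0.094     ]
round edge [0.57400281 0.13533144 0.094     ]
cover [0.563531   0.07348554 0.16565888] [0.56395484 0.03224044 0.16565888] 0.04124727839776713 yaw 0.010275854004078598
[0.56385796 0.03123392 0.16065888] 0.013592896400786102
```

```bash
python3 -m inch '[2.6,0,0,0,2.6,0,0,0,2.6,0,0,0,2.5,0,0,0,0,0,0,0]'
python3 -m inch '[0,0,0,0,0,0,0,0,0,0,0,0,0,0,0,0,0,0,0,0]'
python3 -c "
from h import *
go(.5635,.1345,.078,.0125)"
```

```text
clock: 5.25
tcp_pos: [0.5623, 0.1378, 0.1608]
orientation: [-0.001, 0.701, 0.713, 0.001]
wrist_force: [-0.2, 0.1, -0.5]
finger_gap: 0.0587
grip_force: 45.4
clock: 5.67
tcp_pos: [0.5631, 0.1321, 0.1607]
orientation: [0.0, 0.704, 0.711, 0.0]
wrist_force: [1.3, 0.7, -1.1]
finger_gap: 0.0589
grip_force: 45.3
shift cm [0.24 0.04 8.27] turn(tool z) -0.00268322336795479 alt 3.1389094302218385 q6 1.6526680136799239
```

```bash
python3 -m inch '[0.24,0.04,2,0,0,0,2.2,0,0,0,2,0,0,0,1.5,0,0,0,0.6,0]'
python3 -m inch '[0,0,0,0,0,0,0,0,0,0,0,0,0,0,0,0,0,0,0,0]'
python3 - <<'E'
from h import *
go(.5635,.1345,.059,.0125)
im,c=shot('wrist')
sc,c2=shot('scene')
o=np.hstack([cv2.resize(im[150:400,180:380],None,fx=2,fy=2),cv2.resize(sc[180:280,240:340],(400,400))[:, :],][:1])
s2=cv2.resize(sc[190:265,250:332],(400,366),interpolation=cv2.INTER_CUBIC)
cv2.imwrite('pics/w3.png',np.hstack([o,np.vstack([s2,np.zeros((o.shape[0]-366,400,3),np.uint8)])]))
E
```

```text
clock: 6.08
tcp_pos: [0.5619, 0.1344, 0.0752]
orientation: [-0.001, 0.704, 0.711, -0.001]
wrist_force: [-1.1, 0.1, -0.8]
finger_gap: 0.059
grip_force: 45.3
clock: 6.5
tcp_pos: [0.5643, 0.1354, 0.0789]
orientation: [0.001, 0.703, 0.711, 0.001]
wrist_force: [-0.4, -0.7, -1.4]
finger_gap: 0.0589
grip_force: 45.3
shift cm [-0.09 -0.08  1.99] turn(tool z) -0.0015457652399273325 alt 3.1400468883498656 q6 1.6569328403249983
```

View pics/w3.png

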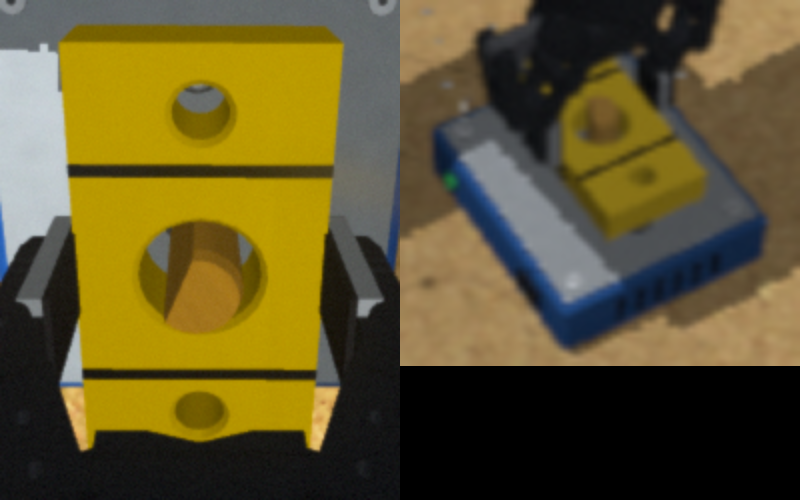

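The shaft comes up through the cover's central hole (crop (203,290)) and the near peg lines up with the far peg hole. I'll lower the cover onto the pegs.

```bash
python3 -m inch '[-0.05,-0.05,0.4,0,0,0,0.4,0,0,0,0.4,0,0,0,0,0,0,0,0,0]'
python3 -m inch '[0,0,0.3,0,0,0,0.3,0,0,0,0.2,0,0,0,0,0,0,0,0,0]'
python3 -c "
from h import *
go(.5635,.1345,.059,.0125);print(get_state()['wrist_force'])"
```

```text
clock: 7.02
tcp_pos: [0.5624, 0.1348, 0.065]
orientation: [-0.0, 0.703, 0.711, -0.0]
wrist_force: [-0.0, 0.1, -1.5]
finger_gap: 0.0587
grip_force: 45.4
clock: 7.43
tcp_pos: [0.5631, 0.1349, 0.0589]
orientation: [0.0, 0.703, 0.711, 0.0]
wrist_force: [-2.8, -0.4, 6.7]
finger_gap: 0.0587
grip_force: 46.3
shift cm [-0.04  0.04 -0.01] turn(tool z) -0.0014288989581654477 alt 3.1401637546316277 q6 1.6561677742632928
[-2.84536233 -0.39604912  6.73175518]
```

```bash
python3 -m inch '[0,0,0,0,0,0,0,0,0,0,0,0,0,0,0,0,0,0,0,0]' 1
python3 -m inch '[0,0,-1,0,0,0,-3,0,0,0,-4,0,0,0,-4,0,0,0,-2,0]'
python3 - <<'E'
from h import *
# knob pointer yaw ~0.97, tool y along knob y
go(.4657,-.1728,.16,.97+np.pi/2)
E
```

```text
clock: 7.85
tcp_pos: [0.5629, 0.1348, 0.0575]
orientation: [-0.0, 0.703, 0.711, -0.0]
wrist_force: [-0.2, 0.3, -0.5]
finger_gap: 0.0853
grip_force: 0.0
clock: 8.27
tcp_pos: [0.5646, 0.135, 0.2035]
orientation: [0.002, 0.703, 0.711, 0.003]
wrist_force: [1.0, 0.6, 0.5]
finger_gap: 0.0854
grip_force: 0.0
shift cm [-30.67 -10.26   4.27] turn(tool z) 0.6118633511530245 alt -2.5297293024367686 q6 1.6561396396223766
```

```bash
python3 -m inch '[-3.4,-1.14,0,0,-3.4,-1.14,0,0,-3.4,-1.14,0,0,-3.4,-1.14,0,0,-3.4,-1.14,0,0]' 0
python3 -m inch '[-3.4,-1.14,0,0,-3.4,-1.14,0,0,-3.4,-1.14,0,0,-3.4,-1.14,0,0,0,0,0,-0.12]'
python3 -m inch '[0,0,0,-0.12,0,0,0,-0.12,0,0,0,-0.12,0,0,0,-0.12,0,0,0,-0.12]'
python3 -m inch '[0,0,0,-0.12,0,0,0,-0.12,0,0,0,-0.12,0,0,0,-0.12,0,0,0,-0.12]'
python3 -m inch '[0,0,0,-0.12,0,0,0,-0.12,0,0,0,-0.12,0,0,0,-0.12,0,0,0,-0.12]'
python3 -m inch '[0,0,0,-0.12,0,0,0,-0.12,0,0,0,-0.12,0,0,0,-0.12,0,0,0,-0.12]'
python3 -m inch '[0,0,0.5,0,0,0,1.5,0,0,0,1.5,0,0,0,0.7,0,0,0,0,0]'
python3 - <<'E'
from h import *
go(.4657,-.1728,.16,.97+np.pi/2)
im,c=shot('wrist'); np.save('w4.npy',[c],allow_pickle=True); cv2.imwrite('pics/w4.png',im); print(proj(c,(.4657,-.1728,.046)))
E
```

```text
clock: 8.68
tcp_pos: [0.5072, -0.0371, 0.1986]
orientation: [0.0, 0.703, 0.711, 0.0]
wrist_force: [1.2, -0.3, 0.3]
finger_gap: 0.0426
grip_force: 0.0
clock: 9.1
tcp_pos: [0.4624, -0.1776, 0.1986]
orientation: [0.001, 0.661, 0.75, -0.001]
wrist_force: [0.5, 0.1, -0.3]
finger_gap: 0.0428
grip_force: 0.0
clock: 9.52
tcp_pos: [0.4636, -0.1725, 0.1985]
orientation: [0.0, 0.405, 0.914, 0.0]
wrist_force: [-0.1, 0.1, 0.6]
finger_gap: 0.0427
grip_force: 0.0
clock: 9.93
tcp_pos: [0.4637, -0.1723, 0.1985]
orientation: [0.0, 0.117, 0.993, -0.0]
wrist_force: [0.9, 0.3, 0.5]
finger_gap: 0.0427
grip_force: 0.0
clock: 10.35
tcp_pos: [0.4637, -0.1723, 0.1985]
orientation: [0.0, -0.182, 0.983, -0.0]
wrist_force: [0.1, 0.0, -0.3]
finger_gap: 0.0427
grip_force: 0.0
clock: 10.77
tcp_pos: [0.4637, -0.1724, 0.1985]
orientation: [0.0, -0.464, 0.886, -0.0]
wrist_force: [0.1, -0.3, -0.8]
finger_gap: 0.0426
grip_force: 0.0
clock: 11.18
tcp_pos: [0.4625, -0.1717, 0.1541]
orientation: [-0.001, -0.461, 0.887, 0.001]
wrist_force: [-0.7, 0.3, -0.2]
finger_gap: 0.0427
grip_force: 0.0
shift cm [-0.09 -0.33 -0.59] turn(tool z) -0.012001721187582248 alt 3.129590932402211 q6 -1.4763417068024167
[274.35363653 209.30255986]
```

View pics/w4.png

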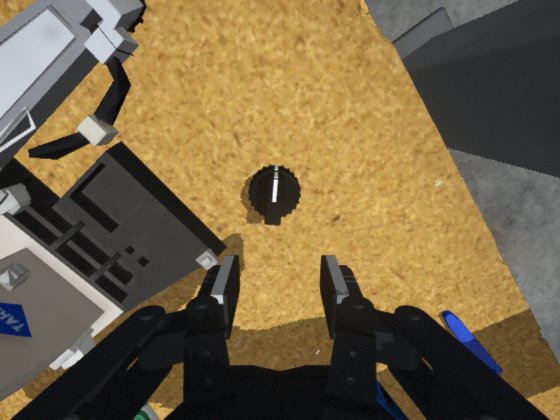

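The knob is between and ahead of the fingers. Its skirt is centred near (275,193) and the white pointer runs from (276,167) to (274,203), almost along the tool's x axis. I'll measure it numerically.

```bash
python3 - <<'E'
from h import *
c=np.load('w4.npy',allow_pickle=True)[0]; im=cv2.imread('pics/w4.png'); 
g=im.max(axis=2).astype(int); sat=g-im.min(axis=2)
r=np.zeros(g.shape,bool); r[150:240,235:315]=1
w=blob(r&(g>120)&(sat<40))
for s,ce,m in w: print('white',s,ce)
k=blob(r&(g<55))[0]; print('black',k[0],k[1])
ys,xs=np.nonzero(w[0][2])
for y in range(ys.min(),ys.max()+1): print(y,xs[ys==y].mean().round(2),(ys==y).sum(),end='; ')
print()
for y in range(165,230,4):
    xx=np.nonzero(r[y]&(g[y]<60))[0]; print(y,xx.min() if len(xx) else 0,xx.max() if len(xx) else 0, end='; ')
p,M,s=tool(); print('\ntcp',p)
# model projection for candidate
for X,Y,yaw in((.4657,-.1728,.97),):
    R2=np.array([[np.cos(yaw),-np.sin(yaw)],[np.sin(yaw),np.cos(yaw)]])
    for l,z in(((-.021,0),.046),((0,0),.046),((.021,0),.046),((-.023,0),.024),((.023,0),.024),((0,.023),.024),((0,-.023),.024)):
        print(l,z,proj(c,[*(R2@l+[X,Y]),z]).round(1))
E
```

```text
white [272 172   6  30 123] [274.78861789 187.42276423]
white [275 165   3   5  15] [276. 167.]
black [ 249  166   51   58 1937] [273.43262777 193.21683015]
172 276.0 3; 173 276.0 3; 174 276.0 3; 175 276.0 3; 176 275.5 4; 177 275.5 4; 178 276.5 2; 179 275.5 4; 180 275.5 4; 181 275.5 4; 182 275.5 4; 183 275.0 5; 184 275.0 5; 185 275.0 5; 186 275.0 5; 187 274.5 4; 188 274.5 4; 189 274.5 4; 190 274.5 4; 191 274.5 4; 192 274.5 4; 193 274.5 4; 194 274.5 4; 195 274.0 5; 196 274.0 5; 197 274.0 5; 198 274.0 5; 199 274.0 5; 200 273.5 4; 201 273.5 4; 
165 270 270; 169 262 288; 173 257 292; 177 253 294; 181 251 296; 185 250 298; 189 249 299; 193 249 298; 197 249 298; 201 251 297; 205 252 295; 209 255 291; 213 259 286; 217 265 279; 221 265 279; 225 0 0; 229 0 0; 
tcp [ 0.46303848 -0.1719509   0.15512379]
(-0.021, 0) 0.046 [273.9 184.9]
(0, 0) 0.046 [274.4 209.3]
(0.021, 0) 0.046 [274.8 232.4]
(-0.023, 0) 0.024 [274.2 176.2]
(0.023, 0) 0.024 [275.1 224.8]
(0, 0.023) 0.024 [300.1 200.9]
(0, -0.023) 0.024 [249.2 201.4]
```

```bash
python3 - <<'E'
from h import *
from scipy.optimize import least_squares
c=np.load('w4.npy',allow_pickle=True)[0]
def f(v):
    X,Y,yaw=v[0],v[1],v[2]; cs,sn=np.cos(yaw),np.sin(yaw)
    W=lambda x,y,z: proj(c,[X+cs*x-sn*y,Y+sn*x+cs*y,z])
    a,b=W(-.021,0,.046),W(0,0,.046)
    line=lambda u,w:(a[0]+(b[0]-a[0])*(w-a[1])/(b[1]-a[1]))-u
    t=np.linspace(0,2*np.pi,73); s=np.array([W(.023*np.cos(q),.023*np.sin(q),.024) for q in t])
    e=W(.021,0,.046)
    return [line(276,173),line(275.5,180),line(274.5,190),line(273.5,201),s[:,0].min()-248.5,s[:,0].max()-299.5,s[:,1].min()-166,e[1]-224,e[0]-272]
r=least_squares(f,[.4614,-.179,.9]); print(r.x,r.fun.round(2))
X,Y,yaw=r.x; go(X,Y,.038,yaw+np.pi/2)
E
```

```text
[ 0.46123756 -0.17994455  0.876084  ] [-0.08 -0.15  0.04  0.15 -0.14  0.35  0.76 -0.77 -0.15]
shift cm [ 0.76 -0.33 11.71] turn(tool z) 0.08239003575558179 alt -3.0592026178342113 q6 -1.4767878100492209
```

```bash
python3 -m inch '[0.76,-0.33,0,0.082,0,0,3,0,0,0,3,0,0,0,2.2,0,0,0,1.5,0]'
python3 -m inch '[0,0,1,0,0,0,0.5,0,0,0,0.4,0,0,0,0.1,0,0,0,0,0]'
python3 -c "
from h import *
go(0.4612,-.1799,.038,.876+np.pi/2)"
```

```text
clock: 11.65
tcp_pos: [0.4616, -0.1802, 0.0575]
orientation: [-0.0, -0.424, 0.905, 0.0]
wrist_force: [0.0, 0.0, 0.6]
finger_gap: 0.0429
grip_force: 0.0
clock: 12.07
tcp_pos: [0.4627, -0.1808, 0.0394]
orientation: [0.0, -0.425, 0.905, -0.001]
wrist_force: [0.3, 0.4, -0.0]
finger_gap: 0.0427
grip_force: 0.0
shift cm [0.03 0.17 0.14] turn(tool z) 0.0020440202989062684 alt -3.139548633290887 q6 -1.4123405452007973
```

```bash
python3 -m inch '[0,0.15,0.15,0,0,0,0,0,0,0,0,0,0,0,0,0,0,0,0,0]' -1 60
python3 -m inch '[0,0,0,0,0,0,0,0,0,0,0,0,0,0,0,0,0,0,0,0]'
python3 -m inch '[0,0,-2,0,0,0,-3,0,0,0,-4,0,0,0,-4,0,0,0,-1,0]'
python3 -c "
from h import *
go(0.5636,.1351,.178,-.322+np.pi/2)"
```

```text
clock: 12.48
tcp_pos: [0.4611, -0.1796, 0.0378]
orientation: [0.0, -0.425, 0.905, -0.0]
wrist_force: [-1.0, 1.4, 4.3]
finger_gap: 0.0125
grip_force: 59.7
clock: 12.9
tcp_pos: [0.4611, -0.1796, 0.0378]
orientation: [0.0, -0.425, 0.905, -0.0]
wrist_force: [-1.6, 0.5, 5.5]
finger_gap: 0.013
grip_force: 59.8
clock: 13.32
tcp_pos: [0.4634, -0.1809, 0.1831]
orientation: [0.002, -0.425, 0.905, -0.004]
wrist_force: [1.4, -1.1, -0.7]
finger_gap: 0.0126
grip_force: 59.0
shift cm [-30.72  12.47   0.45] turn(tool z) 1.2002993870368517 alt -1.9412932665529414 q6 -1.4120767943520918
```

```bash
python3 -m inch '[-3.07,1.25,0,0,-3.07,1.25,0,0,-3.07,1.25,0,0,-3.07,1.25,0,0,-3.07,1.25,0,0]'
python3 -m inch '[-3.07,1.25,0,0,-3.07,1.25,0,0,-3.07,1.25,0,0,-3.07,1.25,0,0,-3.07,1.22,0,0]'
python3 -m inch '[0,0,0,0.12,0,0,0,0.12,0,0,0,0.12,0,0,0,0.12,0,0,0,0.12]'
python3 -m inch '[0,0,0,0.12,0,0,0,0.12,0,0,0,0.12,0,0,0,0.12,0,0,0,0.12]'
python3 -m inch '[0,0,0,0,0,0,0,0,0,0,0,0,0,0,0,0,0,0,0,0]'
python3 - <<'E'
from h import *
go(0.5636,.1351,.145,-.322+np.pi/2)
im,c=shot('wrist'); np.save('w5.npy',[c],allow_pickle=True); cv2.imwrite('pics/w5.png',im)
E
```

```text
clock: 13.73
tcp_pos: [0.5109, -0.02, 0.1768]
orientation: [-0.0, -0.425, 0.905, 0.0]
wrist_force: [-0.2, -1.2, -0.3]
finger_gap: 0.0125
grip_force: 59.0
clock: 14.15
tcp_pos: [0.5609, 0.1381, 0.1766]
orientation: [-0.0, -0.425, 0.905, 0.0]
wrist_force: [0.4, 0.8, -0.1]
finger_gap: 0.0129
grip_force: 59.0
clock: 14.57
tcp_pos: [0.5607, 0.1367, 0.1764]
orientation: [-0.001, -0.136, 0.991, 0.0]
wrist_force: [0.5, 0.4, -1.9]
finger_gap: 0.0127
grip_force: 59.0
clock: 14.98
tcp_pos: [0.5607, 0.1364, 0.1764]
orientation: [-0.0, 0.163, 0.987, -0.0]
wrist_force: [-0.2, 0.0, -1.8]
finger_gap: 0.0125
grip_force: 59.0
clock: 15.4
tcp_pos: [0.5609, 0.1364, 0.1771]
orientation: [-0.0, 0.16, 0.987, 0.0]
wrist_force: [0.7, -0.2, -0.8]
finger_gap: 0.0127
grip_force: 59.0
shift cm [-0.3  -0.04  3.21] turn(tool z) 0.001482692077612091 alt -3.140109961512181 q6 0.4200407576644628
```

View pics/w5.png

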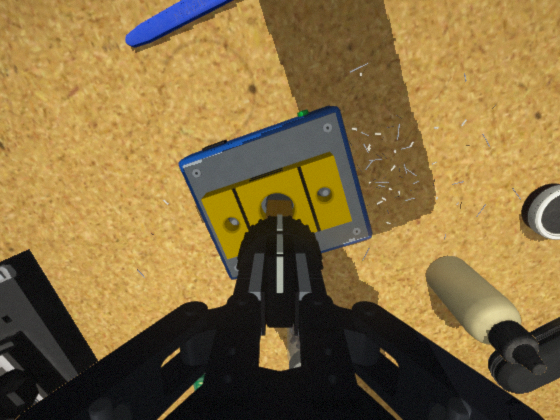

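The cover sits on the deck with both pegs showing in its holes, at (232,223) and (324,194). The knob is in the jaws with its pointer straight up the image at (280,215–290), towards the robot. I'll check its offset in the grip before lowering.

```bash
python3 - <<'E'
from h import *
def whites(f,x0,x1,y0,y1):
    im=cv2.imread(f).astype(int); g=im.max(2); s=g-im.min(2); r=(g>110)&(s<45); r[:y0]=0;r[y1:]=0;r[:,:x0]=0;r[:,x1:]=0
    for b in blob(r): print(b[0],b[1].round(1))
def model(f,X,Y,z0,yaw):
    c=np.load(f,allow_pickle=True)[0]; d=np.array([np.cos(yaw),np.sin(yaw)])
    for l,z in((-.023,.024),(-.021,.024),(-.007,.024),(-.021,.046),(0,.046),(.021,.046)): print(l,z,proj(c,[*(np.array([X,Y])+d*l),z0+z]).round(1))
whites('pics/w4.png',265,285,160,230); model('w4.npy',.4612,-.1799,0,.876)
whites('pics/w5.png',268,292,210,330); model('w5.npy',.5609,.1364,.139,-.322)
im=cv2.imread('pics/w5.png'); print(im[208:250:1,280].max(1)); print(im[240,225:340].max(1))
E
```

```text
[272 172   6  30 130] [274.7 187.4]
[275 165   3   5  15] [276. 167.]
-0.023 0.024 [276.2 166.9]
-0.021 0.024 [276.  169.1]
-0.007 0.024 [274.8 184.6]
-0.021 0.046 [275.8 174.8]
0 0.046 [273.8 199.7]
0.021 0.046 [271.9 223.2]
[277 257   6  36 216] [279.5 274.5]
[277 252   6   2  12] [279.5 252.5]
[277 228   5   3  11] [278.9 229.4]
[288 329   1   1   1] [288. 329.]
-0.023 0.024 [278.4 227.9]
-0.021 0.024 [278.4 231.4]
-0.007 0.024 [278.3 255.6]
-0.021 0.046 [278.2 251.2]
0 0.046 [278.2 291.2]
0.021 0.046 [278.1 327.5]
[ 79  82  80  78  81  81  86  95  99  99 100  96  95  97  98  97  98  97
 101  98 108 147 124  47  29  43  76  93  98  96  97  96 101  95  98  96
  95  97  96  96  97  95]
[173 175 174 174 173 171 174 175 175 172 174 172 174 171 170 172 162  95
  41  28  30  29  30  28  28  28  28  28  24  26  33  30  29  30  32  27
  24  30  33  28  29  26  25  24  25  29  26  24  27  24  27  40  95  98
  96 101 100  92  40  28  23  27  22  27  21  23  29  29  29  31  31  27
  29  30  29  32  30  35  29  32  33  34  34  36  34  33  35  36  32  30
  39  48  70  88  92  95  94  95  93  97  94  94  93  95  93  97  95  94
  92  95  95  94  98  96  97]
```

```bash
python3 - <<'E'
from h import *
c=np.load('w5.npy',allow_pickle=True)[0]
for P in((.5632,.1769,.059),(.5639,.0935,.059)): print(proj(c,P).round(1))
im=cv2.imread('pics/w5.png').astype(int); g=im.max(2); s=g-im.min(2)
for x0,y0 in((222,213),(314,184)):
    r=np.zeros(g.shape,bool); r[y0:y0+20,x0:x0+20]=1
    b=blob(r&(s<40)); print([(q[0],q[1].round(1)) for q in b[:2]])
p,M,st=tool(); k=np.array([.5611,.1370,p[2]]); sh=np.array([.5637,.1351,p[2]])
print(p,'shift',(M.T@(sh-k)*100).round(2))
E
```

```text
[324.6 193.6]
[233.6 222.8]
[(array([229, 218,  10,   7,  49], dtype=int32), array([233.4, 220.9]))]
[(array([318, 188,  12,   9,  86], dtype=int32), array([323.7, 191.8]))]
[0.56093942 0.13642227 0.17716674] shift [-0.31 -0.1  -0.  ]
```

```bash
python3 -m inch '[-0.3,-0.08,1,0,0,0,1.5,0,0,0,1,0,0,0,0.4,0,0,0,0,0]'
python3 -m inch '[0,0,0,0,0,0,0,0,0,0,0,0,0,0,0,0,0,0,0,0]'
python3 -c "
from h import *
go(0.5634,.1346,.136,-.322+np.pi/2)"
```

```text
clock: 15.87
tcp_pos: [0.5623, 0.1345, 0.1363]
orientation: [-0.002, 0.16, 0.987, -0.0]
wrist_force: [0.6, 0.7, -0.4]
finger_gap: 0.0126
grip_force: 59.0
clock: 16.28
tcp_pos: [0.5639, 0.1347, 0.1387]
orientation: [0.001, 0.16, 0.987, 0.0]
wrist_force: [0.2, 0.4, -0.9]
finger_gap: 0.0125
grip_force: 59.0
shift cm [ 0.04 -0.03  0.27] turn(tool z) 0.00021830572829184547 alt -3.1413743478615013 q6 0.41786095951560737
```

Next I'll lower slowly onto the shaft, which the bore should meet at about z = 0.132.

```bash
python3 -m inch '[0.04,-0.03,0.3,0,0,0,0.3,0,0,0,0.2,0,0,0,0.1,0,0,0,0,0]'
python3 -m inch '[0,0,0.2,0,0,0,0.2,0,0,0,0.1,0,0,0,0,0,0,0,0,0]'
```

```text
clock: 16.7
tcp_pos: [0.5631, 0.1346, 0.1295]
orientation: [0.0, 0.16, 0.987, 0.0]
wrist_force: [-1.0, -0.3, 4.6]
finger_gap: 0.0126
grip_force: 59.6
clock: 17.12
tcp_pos: [0.5633, 0.1346, 0.1253]
orientation: [0.001, 0.16, 0.987, 0.0]
wrist_force: [-2.8, -0.7, 7.9]
finger_gap: 0.0126
grip_force: 60.2
```

```bash
python3 -m inch '[0,0,-0.4,0,0,0,-0.4,0,0,0,0,0,0,0,0,0,0,0,0,0]'
python3 - <<'E'
from h import *
im,c=shot('wrist'); np.save('w6.npy',[c],allow_pickle=True); cv2.imwrite('pics/w6.png',im)
p,M,s=tool(); print(p,s['wrist_force'],M[:,0],M[:,1])
g=im.max(2).astype(int); sat=g-im.min(2)
print(g[200:330,280])
w=(g>85)&(sat<45); w[:205]=0;w[330:]=0;w[:,:270]=0;w[:,292:]=0
for b in blob(w): print(b[0],b[1].round(1))
z0=p[2]-.038; d=np.array([np.cos(-.322),np.sin(-.322)])
for l,z in((-.023,0),(-.023,.024),(-.021,.024),(-.021,.046),(0,.046)): print(l,z,proj(c,[*(p[:2]+d*l),z0+z]).round(1))
for P in((.5632,.1769,.059),(.5639,.0935,.059),(.5636,.1351,.094)): print(proj(c,P).round(1))
cv2.imwrite('pics/w6c.png',cv2.resize(im[130:330,180:400],None,fx=3,fy=3,interpolation=cv2.INTER_CUBIC))
E
```

```text
clock: 17.53
tcp_pos: [0.5627, 0.1345, 0.1316]
orientation: [-0.0, 0.16, 0.987, -0.0]
wrist_force: [0.7, -0.2, -1.4]
finger_gap: 0.0125
grip_force: 59.0
[0.56265771 0.1345226  0.13152441] [-0.67095803  0.54007594 -0.53349941] [-0.94867549  0.31624951  0.0010281 ] [ 3.16249307e-01  9.48676050e-01 -3.57055791e-04]
[179 176 172 176 175 172 172 150 115  67  56  55  54  59  78 106 102 105
 102 104 104 101 106 100 101 102 100 101 114 153 132  46  33  41  83  99
  99 101 101 104 100  99 101  99 105 100 103 101 102  98 100 108 149 164
  56  33  85 163 183 186 189 187 183 186 184 186 186 187 186 188 186 187
 186 189 186 187 188 185 188 188 186 190 184 184 186 186 187 186 184 185
 188 178 137  48  18  19  17  21  22  16  21  21  21  19  21  15  19  24
  20  25  24  20  22  15  17  22  20  18  19  18  18  20  20  23  23  20
  25  59 115 119]
[276 257   7  36 226] [279.3 274.4]
[277 235   6  19 111] [279.4 244.2]
[277 215   6  16  75] [279.2 222.8]
-0.023 0 [278.5 211.9]
-0.023 0.024 [278.3 227.8]
-0.021 0.024 [278.3 231.4]
-0.021 0.046 [278.2 251.1]
0 0.046 [278.2 291.1]
[335.6 208.8]
[226.4 243.2]
[279.9 248.5]
```

```bash
python3 - <<'E'
from h import *
im=cv2.imread('pics/w6.png'); c=np.load('w6.npy',allow_pickle=True)[0]
print(c['p'])
o=[]
for x,y in((336,209),(226,243)):
    q=im[y-18:y+18,x-20:x+20]; o.append(cv2.convertScaleAbs(cv2.resize(q,None,fx=10,fy=10,interpolation=cv2.INTER_CUBIC),alpha=1.4))
cv2.imwrite('pics/peg6.png',np.hstack(o))
E
```

```text
[0.48304582 0.16162737 0.26167236]
```

View pics/peg6.png

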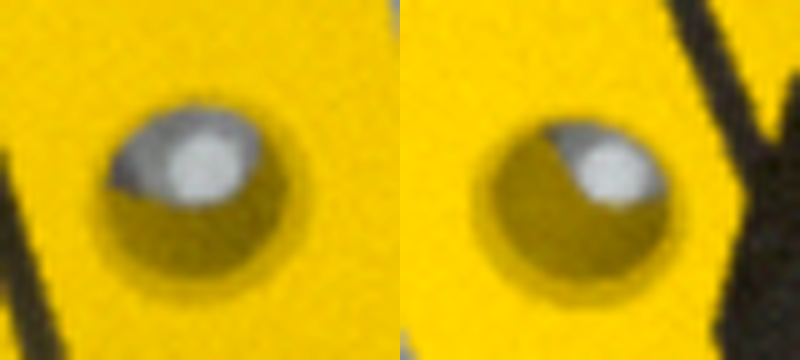

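The peg tips' discs are at (336.5,208) and (227.5,242.2). Relative to the knob, the shaft is therefore about 1 mm further along +y than I aimed, so I'll shift and try again.

```bash
python3 -m inch '[0.01,0.1,-0.2,0,0,0,0,0,0,0,0.4,0,0,0,0.2,0,0,0,0,0]'
python3 -m inch '[0,0,0.2,0,0,0,0.1,0,0,0,0,0,0,0,0,0,0,0,0,0]'
```

```text
clock: 18.0
tcp_pos: [0.5639, 0.1356, 0.1285]
orientation: [0.001, 0.16, 0.987, 0.0]
wrist_force: [-0.6, 0.3, 5.1]
finger_gap: 0.0126
grip_force: 59.8
clock: 18.42
tcp_pos: [0.5639, 0.1356, 0.1264]
orientation: [0.001, 0.16, 0.987, 0.0]
wrist_force: [-1.2, 0.5, 7.1]
finger_gap: 0.0126
grip_force: 60.0
```

```bash
for i in 1; do python3 -c "
from h import *
s=get_state();print(s['ft_torque'],s['wrist_force'])"; done
python3 -m inch '[0.05,0,0,0,0.05,0,0,0,0,0,0,0,0,0,0,0,0,0,0,0]'
python3 -c "
from h import *
s=get_state();print(s['ft_torque'],s['wrist_force'])"
python3 -m inch '[0.05,0,0,0,0.05,0,0,0,0,0,0,0,0,0,0,0,0,0,0,0]'
python3 -c "
from h import *
s=get_state();print(s['ft_torque'],s['wrist_force'])"
```

```text
[0.01103302 0.17264961 0.01338411] [-1.16810491  0.46226011  7.05919366]
clock: 18.83
tcp_pos: [0.5637, 0.1357, 0.1267]
orientation: [0.002, 0.16, 0.987, 0.0]
wrist_force: [1.0, 0.2, 7.3]
finger_gap: 0.0125
grip_force: 60.0
[-0.12415482 -0.08651202  0.035415  ] [1.00857008 0.23840786 7.26428163]
clock: 19.25
tcp_pos: [0.5635, 0.1358, 0.1269]
orientation: [0.003, 0.16, 0.987, 0.0]
wrist_force: [2.3, -1.3, 8.2]
finger_gap: 0.0128
grip_force: 60.0
[-0.26958129 -0.43018311 -0.02342393] [ 2.33200737 -1.28282666  8.24329098]
```

```bash
python3 -m inch '[-0.14,0,0,0,0,0,0,0,0,0,0,0.05,0,0,0,0.05,0,0,0,0]'
python3 -m inch '[0,0,0,-0.1,0,0,0,0,0,0,0,-0.05,0,0,0,-0.05,0,0,0,0]'
python3 -c "
from h import *
s=get_state();print(s['ft_torque'],s['wrist_force'])"
```

```text
clock: 19.67
tcp_pos: [0.5638, 0.1357, 0.1266]
orientation: [0.001, 0.21, 0.978, 0.0]
wrist_force: [0.3, 0.5, 6.9]
finger_gap: 0.0126
grip_force: 60.0
clock: 20.08
tcp_pos: [0.5637, 0.1358, 0.1265]
orientation: [0.001, 0.11, 0.994, 0.0]
wrist_force: [-0.2, -0.8, 7.3]
finger_gap: 0.0128
grip_force: 60.1
[ 0.00889423  0.10215032 -0.03193005] [-0.23846377 -0.81205829  7.29684749]
```

```bash
python3 -m inch '[0,0,-0.4,0,0,0,-0.4,0.1,0.13,0,0,0,0,0,0,0,0,0,0,0]'
python3 -m inch '[0,0,0.4,0,0,0,0.4,0,0,0,0.2,0,0,0,0,0,0,0,0,0]'
python3 -m inch '[0,0,0.3,0,0,0,0,0,0,0,0,0,0,0,0,0,0,0,0,0]'
```

```text
clock: 20.5
tcp_pos: [0.5608, 0.1361, 0.1325]
orientation: [-0.001, 0.159, 0.987, -0.0]
wrist_force: [-0.4, 0.1, -0.3]
finger_gap: 0.0123
grip_force: 59.0
clock: 20.92
tcp_pos: [0.5612, 0.1361, 0.1227]
orientation: [-0.0, 0.16, 0.987, -0.0]
wrist_force: [0.5, -0.6, -0.6]
finger_gap: 0.0129
grip_force: 59.1
clock: 21.33
tcp_pos: [0.5616, 0.1361, 0.1203]
orientation: [0.0, 0.16, 0.987, 0.0]
wrist_force: [-0.3, -0.7, -0.8]
finger_gap: 0.0127
grip_force: 59.1
```

The knob has slipped on: z is now 7 mm lower than the failed tries, with no force. I'll continue home.

```bash
python3 -m inch '[0,0,0.3,0,0,0,0.3,0,0,0,0.2,0,0,0,0,0,0,0,0,0]'
python3 -m inch '[0,0,0.2,0,0,0,0.1,0,0,0,0,0,0,0,0,0,0,0,0,0]'
python3 -c "
from h import *
p,M,s=tool();print(p,s['wrist_force'],s['ft_torque'])"
```

```text
clock: 21.75
tcp_pos: [0.5613, 0.1361, 0.112]
orientation: [-0.0, 0.16, 0.987, 0.0]
wrist_force: [1.2, -0.3, -1.1]
finger_gap: 0.0128
grip_force: 59.1
clock: 22.17
tcp_pos: [0.5616, 0.1361, 0.1097]
orientation: [0.0, 0.16, 0.987, 0.0]
wrist_force: [-1.4, 0.7, 4.9]
finger_gap: 0.0126
grip_force: 59.6
[0.56160977 0.13614184 0.10966308] [-1.35949075  0.72288341  4.88938284] [-0.05805109  0.27504565  0.05341218]
```

```bash
python3 -m inch '[0,0,0.2,0,0,0,0.15,0,0,0,0.1,0,0,0,0,0,0,0,0,0]' -1 80
python3 -m inch '[0,0,0.1,0,0,0,0.05,0,0,0,0,0,0,0,0,0,0,0,0,0]'
```

```text
clock: 22.58
tcp_pos: [0.5617, 0.1362, 0.1057]
orientation: [0.001, 0.16, 0.987, 0.0]
wrist_force: [-2.0, -1.0, 9.0]
finger_gap: 0.0122
grip_force: 84.1
clock: 23.0
tcp_pos: [0.5618, 0.1362, 0.1056]
orientation: [0.001, 0.16, 0.987, 0.0]
wrist_force: [-5.8, -0.9, 17.0]
finger_gap: 0.012
grip_force: 85.2
```

```bash
python3 -m inch '[0,0,0,0,0,0,0,0,0,0,0,0,0,0,0,0,0,0,0,0]' && python3 -c "
from workcell import env
print(env.hand_in())"
```

```text
clock: 23.42
tcp_pos: [0.5619, 0.1362, 0.1056]
orientation: [0.001, 0.16, 0.987, 0.0]
wrist_force: [-5.4, -1.0, 18.2]
finger_gap: 0.0122
grip_force: 85.2
the job is handed in; nothing more can be done
None
```

I handed in the job at 23.4 s: the dial cover is on its pegs, and the knob is home on the shaft, pointer on the flat's side, held pressed at the spring's stop with about 18 N; the hand-in returned no verdict, and the final press was checked by position and force readings only.

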